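# Clamp the polishing bit and hold the spindle's dead-man lever

## Task

Clamp the short polishing bit that stands loose in the upright chuck: turn the knurled chuck sleeve clockwise (seen from above) until all three jaws are tight on the bit, and let go of the sleeve. Then press the pad of the spring-loaded dead-man lever down to half of its travel, where its arm is level, and finish while holding it there; do not press it before the bit is clamped, never push it through to its bottom stop, and leave everything else on the bench where it stands.

Things in the scene. Friction and masses are not known exactly. Their poses are not given: they have to be found in the camera images.
- spindle: bench spindle, fixed to the bench: grey block 110x110 mm, top 38 mm above the bench, with an upright steel three-jaw chuck in its middle. Origin: centre of its underside, on the chuck's axis; z up. The flat floor of the chuck's bore is 72 mm above the bench. It may stand on the left or on the right of the lever unit.
- chuck_sleeve (a joint): turn of the knurled chuck sleeve (rad) about the vertical chuck axis; grows clockwise seen from above and closes the jaws, 3.33 mm each per rad. Starts at 0 to 0.3; jaws meet the bit at about 1.05, are tight once turned to about 1.35 (it springs back by about 0.1 when let go); stop at 1.7. Friction 0.15 N m keeps it where it is left, with the jaws tight; turning it tight takes about 0.3 N m.
- sleeve_grip (a point): on the chuck axis, 82 mm above the bench, the height to grip the sleeve: 44 mm across, 62 to 92 mm above the bench, bevelled collar above to 98 mm; flange below 52 mm across, its top at 48 mm. Jaws stand up to 105.5 mm and the bit to 124 mm, so a gripper from above needs 42 mm of room between its fingers above this point.
- bit: loose polishing bit: steel shank 12 mm in diameter, with a small grey bulb head 16 mm wide, 52 mm long in all, 50 g or so. Origin: centre of its foot, z along the bit. It stands on the floor of the chuck's bore, a few mm free of the jaws at first.
- jaw_a: first of the three steel chuck jaws, 7 mm wide and 32 mm tall, from 73.5 to 105.5 mm above the bench. Origin: bottom of its inner face, -x of its own frame points to the chuck's axis. Inner faces start 9.5 mm from the axis at sleeve 0.
- jaw_b: second jaw, as jaw_a, 120 degrees round the axis
- jaw_c: third jaw, as jaw_a, 240 degrees round the axis
- enable_unit: dead-man lever unit, fixed to the bench: base plate 160 (x) x 64 x 12 mm; two cheeks carry the lever's hinge 62 mm from the origin along +x, 45 mm up. The arm runs to -x, to a black pad at its end; a notched post beside it (on +y, 24 to 28 mm off middle, 71 mm high) shows half-way. Origin: centre of underside; z up; the pad's end (-x) faces the robot within 25 degrees.
- enable_lever (a joint): angle of the lever (rad): 0 released (arm slopes up by 0.18 towards the pad), 0.18 half-way (arm level), 0.36 bottom stop; 0.01 rad is 1.1 mm at the pad. Its spring returns it when let go; pressing at the middle of the pad takes about 4 N to start, 7 N half-way and 10 N at the bottom.
- lever_pad (a point): middle of the top face of the lever's pad (40 mm along the arm, 46 mm across), 110 mm from the hinge along the arm; about 75 mm above the bench when released, 55 mm half-way, 35 mm at the bottom stop; moves with the lever.
- bottle_mid: bystander, to be left alone: clear sample bottle with white cap, 54 mm wide, 118 mm tall. Origin: centre of its underside
- timer: bystander, to be left alone: small white lab timer, 62x62x19 mm. Origin: centre of its underside
- cup: bystander, to be left alone: small capped calibration cup, 54 mm wide, 60 mm tall. Origin: centre of its underside
- bottle_left: bystander, to be left alone: clear sample bottle with white cap, 54 mm wide, 118 mm tall. Origin: centre of its underside
- flask_right: bystander, to be left alone: stoppered conical flask, 76 mm wide, 129 mm tall. Origin: centre of its underside
- vials: bystander, to be left alone: flat box of vials, 66x104x38 mm. Origin: centre of its underside
- bottle_back: bystander, to be left alone: clear sample bottle with white cap, 54 mm wide, 118 mm tall. Origin: centre of its underside

How it is judged:
By the outcome, as a careful person would: the job done as asked, in the order asked, and still so for the second after the job is handed in, while the arm keeps its last pose, push and grip.
It also fails if it takes over 45 s, if anything falls off the work surface, if the arm or the gripper's body presses on something with over 40 N, if the wrist force passes 120 N, or if a joint passes its speed limit or range.

## Robot

A 6-joint arm with a two-finger parallel gripper is mounted at the origin on a cart in front of the work surface, level with it; the furniture and walls round the work are solid. World frame = base frame: x ahead of the robot, y to its left, z up, the work surface at z = 0. Lengths are in mm, angles in rad, forces in N, time in s.
With the tool pointing down it reaches from about 400 to 925 mm from the base axis. Payload 12.5 kg.
Tool frame: the origin (TCP) lies at the very end of the fingers, on their centre line; the grasp point (between the pads) lies 19 mm behind it; z points along the fingers, y is the line along which they close (so a half turn about z gives the same grasp; the last joint's range is limited). The gripper opens to 95 mm and grips with 3 to 60 N. Pads are 20 mm wide; open, the fingers measure 119 mm over their backs; the gripper's body (75 mm by 180 mm) begins 59 mm behind the grasp point.
Start: joints at [1.059, 0.491, 1.559, -0, 1.092, -0.106], TCP at [246.707, 574.267, 214.661] pointing down, gripper open.
Joint ranges: [-3.1, 3.1], [-0.84, 2.19], [0.05, 2.79], [-1.13, 4.28], [0.06, 2.93], [-2.69, 2.69]. Speed limits (rad/s): [2.22, 2.22, 2.79, 3.14, 3.14, 3.14].

## Interface

Orientations are given as [roll, pitch, yaw] about the fixed x, y, z axes, in that order (R = Rz(yaw) Ry(pitch) Rx(roll)).
In Python, from cell import state, imaging, env, spot_in, mark_of gives the robot as it stands. The module is installed in compiled form; this text tells all that it offers.
- The arm moves only by the tool step_arm, never from a script. Its argument "increments" is a list of rows, each an object with "slide": the shift along the tool's x, y, z in m, a list of three; "roll": the turn about the tool's z in rad. A call has 1 to 5 rows; each row is the pose to reach, as a shift and turn from the pose commanded when the call began, along the tool's axes at that moment; what a row does not reach only later rows make up. A row lasts 1/8 s, in which the tool goes at most 62.5 mm and 10.7 degrees, less where a joint would pass 70% of its speed; a pose out of reach is approached as far as the arm can. A call with a gripper value outside its range is refused whole. "fingers" is the opening, from 0 (shut) to 1 (fully open), set as the call begins (left out, the last holds). The fingers move at their own pace and stop on an object; the grip force is fixed at half the most. Time passes only in rows, so rows that repeat a pose let the fingers close. It gives the time, the measured TCP pose, the force, the opening and the grip force at its end, in the units of the state.
- state(): the state, without advancing time (a new reading comes with each control period).
- imaging.read_camera(name): name is "scene" or "side" or "wrist"; returns a dict with "color" (384x512x3 uint8, red, green, blue), "z_map" (384x512 float32, mm along the optical axis (not along the pixel's ray), 0 where there is no reading), "intrinsics" (3x3 intrinsics, pixels), "camera_from_world" (4x4, takes a point from world to camera coordinates). Camera axes: x right, y up, looking along -z (the intrinsics and any distortion apply to the point x, -y, -z); pixel columns grow to the right and rows downward; lengths in mm; the calibration is good to about 2 mm. A picture is of the moment at which its call begins.
- env.job_done(): hands the job in; it is judged then, once.
Trained networks look in the newest picture that a camera, given by its name, has taken for a name from the list of things; names that differ only in an ending like _2 or _b are one class to them, and where a whole thing is asked for, a point or a joint stands for the part that bears it (a point fixed in the world has none). Each returns a list of dicts, best first, with "confidence" (0 to 1); they miss things now and then, are a little off and sometimes report something else, mostly with a low value. They report only what shows in the picture. A call takes as long as a camera call.
- spot_in(camera, target): "bbox" ([left, top, right, bottom] in pixels, round what is visible of it).
- mark_of(camera, target): "uv" ([column, row] in pixels: a listed point, or the origin of a listed thing).
The state is a dict: "t": time; "joints": joint angles; "qvel": joint speeds; "tau": joint torques, N m; "eef_pos": TCP position; "tcp_rot": TCP orientation; "ft_force": force on the tool from outside, world axes, zero at the start; "moment": the same for the moment, N m; "opening": opening from 0.0 (shut) to 1.0 (fully open); "grip_force": force on a finger pad.
Only numpy, scipy, OpenCV 4.12 (cv2) and the standard library are available. Lean on these libraries where they do the work, as an engineer would, in place of code of your own. Each camera call takes 0.05 s, during which the arm holds its last target. There are 200 camera calls.

## Working session

There is one attempt and no reset: what is moved stays moved. The work goes in short steps, Python scripts to look and compute and a tool call to move; the robot and the scene stay as the last step left them, time stands still between calls to the robot, and variables do not carry over. Pictures are saved under pics/ and viewed, at most 10 in all, crops included, and the job is handed in when it is done.

Besides the shell and the picture viewer there is one more tool, called after "Emit:" in YAML: its name, and indented under it one key for each argument. step_arm: Moves the arm, as the interface text tells. Its arguments: {"type":"object","properties":{"increments":{"type":"array"},"fingers":{"type":"number"}},"required":["increments"]}

```bash
mkdir -p pics; cat > h.py <<'E'
import numpy as np, cv2
from cell import state, imaging, env, spot_in, mark_of
def ray(im,uv):
    K=np.array(im["intrinsics"]);T=np.array(im["camera_from_world"])
    d=np.linalg.inv(K)@np.array([uv[0],uv[1],1.]);d=np.array([d[0],-d[1],-d[2]])
    R=T[:3,:3];return -R.T@T[:3,3],R.T@d
def at_z(im,uv,z):
    o,d=ray(im,uv);return o+d*(z-o[2])/d[2]
def cloud(im):
    K=np.array(im["intrinsics"]);T=np.array(im["camera_from_world"]);z=im["z_map"]
    v,u=np.mgrid[:z.shape[0],:z.shape[1]]
    p=np.stack([(u-K[0,2])/K[0,0]*z,-(v-K[1,2])/K[1,1]*z,-z],-1)
    P=(p-T[:3,3])@T[:3,:3];P[z<=0]=np.nan;return P
def save(im,n): cv2.imwrite(f"pics/{n}.png",im["color"][:,:,::-1])
E
python3 - <<'E'
from h import *
s=state();print({k:np.round(s[k],3).tolist() for k in s})
H=dict(spindle=0,sleeve_grip=82,bit=72,enable_unit=0,lever_pad=75,bottle_mid=0,timer=0,cup=0,flask_right=0,vials=0,bottle_left=0,bottle_back=0)
ims=[]
for c in("scene","side"):
    im=imaging.read_camera(c);ims.append(im["color"]);P=cloud(im)
    for n,h in H.items():
        for m in mark_of(c,n)[:2]:
            print(c,n,round(m["confidence"],2),np.round(m["uv"]),np.round(at_z(im,m["uv"],h)))
cv2.imwrite("pics/a.png",cv2.resize(np.vstack(ims)[:,:,::-1],(400,600)))
cv2.imwrite("pics/scene.png",ims[0][:,:,::-1]);cv2.imwrite("pics/side.png",ims[1][:,:,::-1])
E
```

```text
{'t': 0.0, 'joints': [1.059, 0.492, 1.559, -0.0, 1.092, -0.106], 'qvel': [0.0, -0.001, -0.0, 0.002, -0.0, -0.001], 'tau': [-0.003, -61.265, -25.818, 0.069, 0.048, -0.0], 'eef_pos': [246.578, 574.044, 214.055], 'tcp_rot': [-3.14, -0.0, 2.736], 'ft_force': [-0.226, -0.1, -0.153], 'moment': [-0.025, 0.004, 0.006], 'grip_force': 0.0, 'opening': 1.0}
scene spindle 0.69 [276. 177.] [ 524. -155.    0.]
scene sleeve_grip 0.89 [273. 160.] [ 538. -155.   82.]
scene bit 0.58 [277. 160.] [ 533. -175.   72.]
scene enable_unit 0.62 [236. 237.] [468. 155.   0.]
scene enable_unit 0.56 [278. 162.] [ 565. -225.    0.]
scene bottle_mid 0.66 [233. 191.] [612.  -0.   0.]
scene cup 0.51 [197. 287.] [446. 379.   0.]
scene flask_right 0.63 [301. 142.] [ 555. -380.    0.]
scene bottle_back 0.69 [160. 248.] [648. 344.   0.]
side spindle 0.72 [274. 242.] [ 533. -171.    0.]
side sleeve_grip 0.77 [270. 214.] [ 522. -177.   82.]
side bit 0.64 [275. 217.] [ 534. -176.   72.]
side enable_unit 0.96 [244. 187.] [490. 141.   0.]
side lever_pad 0.67 [229. 165.] [444. 143.  75.]
side bottle_mid 0.86 [294. 205.] [622.   2.   0.]
side timer 0.72 [211. 213.] [382. -12.   0.]
side cup 0.78 [226. 162.] [443. 351.   0.]
side cup 0.54 [277. 241.] [ 543. -172.    0.]
side flask_right 0.96 [303. 309.] [ 552. -399.    0.]
side vials 0.58 [220. 315.] [ 393. -397.    0.]
side vials 0.58 [244. 185.] [492. 153.   0.]
side bottle_back 0.63 [285. 161.] [662. 340.   0.]
```

View pics/scene.png

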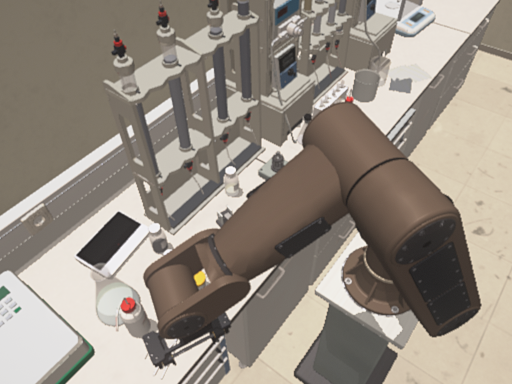

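View pics/side.png

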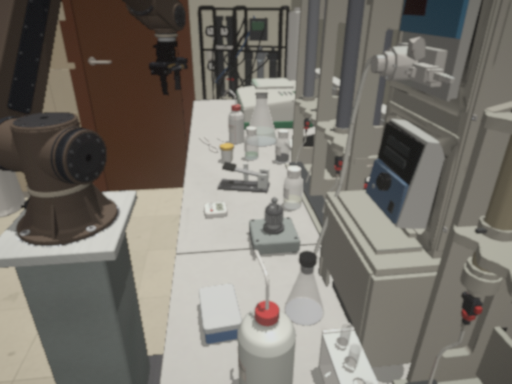

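The scene view is blocked by the arm. Its chuck is near (276,160). In the side view the chuck is at (274,215), the lever pad at (229,165) and the shelf fronts are to the right. That puts the spindle at about (532,-173) and the pad at about (444,143). I'll move towards them.

Emit:
step_arm:
  increments:
    - {"slide": [-0.04, -0.034, 0]}
    - {"slide": [-0.08, -0.068, 0]}
    - {"slide": [-0.12, -0.102, 0]}
    - {"slide": [-0.16, -0.136, 0]}
    - {"slide": [-0.2, -0.17, 0]}
  fingers: 1

```text
invalid input at $.increments[0]: expected keys slide, roll
```

Emit:
step_arm:
  increments:
    - {"slide": [-0.04, -0.034, 0]}
    - {"slide": [-0.08, -0.068, 0]}
    - {"slide": [-0.12, -0.102, 0]}
    - {"slide": [-0.16, -0.136, 0]}
    - {"slide": [-0.2, -0.17, 0]}

```text
invalid input at $.increments[0]: expected keys slide, roll
```

```bash
cat > look.py <<'E'
from h import *
import sys
H=dict(spindle=0,sleeve_grip=82,bit=72,jaw_a=73.5,enable_unit=0,lever_pad=75,bottle_mid=0,timer=0,cup=0,flask_right=0,vials=0,bottle_back=0)
s=state();print(s["t"],np.round(s["eef_pos"]),np.round(s["tcp_rot"],3),np.round(s["ft_force"],1),np.round(s["joints"],2))
for c in sys.argv[2].split(","):
    im=imaging.read_camera(c);save(im,f"{sys.argv[1]}_{c}")
    np.savez(f"{sys.argv[1]}_{c}.npz",**im)
    for n,h in H.items():
        for m in mark_of(c,n)[:2]:
            if m["confidence"]>.4: print(c,n,round(m["confidence"],2),np.round(m["uv"]),np.round(at_z(im,m["uv"],h)))
E
python3 look.py b wrist,scene
```

```text
1.3 [247. 574. 215.] [3.141 0.    2.736] [ 0.1 -0.2  0. ] [ 1.06  0.49  1.56 -0.    1.09 -0.11]
wrist cup 0.54 [181. 339.] [454. 371.   0.]
scene spindle 0.84 [278. 177.] [ 515. -158.    0.]
scene spindle 0.46 [276. 163.] [ 568. -215.    0.]
scene sleeve_grip 0.61 [274. 158.] [ 540. -165.   82.]
scene bit 0.42 [276. 160.] [ 537. -171.   72.]
scene enable_unit 0.56 [236. 234.] [479. 145.   0.]
scene bottle_mid 0.93 [233. 192.] [607.   3.   0.]
scene cup 0.53 [199. 286.] [445. 372.   0.]
scene flask_right 0.54 [306. 143.] [ 535. -386.    0.]
scene bottle_back 0.98 [162. 247.] [645. 339.   0.]
```

View pics/b_wrist.png

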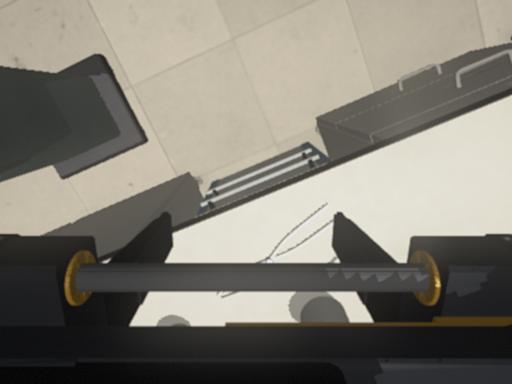

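The rows need both keys, so the arm has not moved. The wrist picture shows only the bench edge, with the fingers in view at rows 210 to 330.

Emit:
step_arm:
  increments:
    - {"slide": [-0.04, -0.034, 0], "roll": 0}
    - {"slide": [-0.08, -0.068, 0], "roll": 0}
    - {"slide": [-0.12, -0.102, 0], "roll": 0}
    - {"slide": [-0.16, -0.136, 0], "roll": 0}
    - {"slide": [-0.2, -0.17, 0], "roll": 0}
  fingers: 1

```text
t: 3.22
eef_pos: [363.9, 337.7, 214.8]
tcp_rot: [3.141, 0.0, 2.736]
ft_force: [1.0, -0.2, -0.2]
opening: 1.0
grip_force: 0.0
```

Emit:
step_arm:
  increments:
    - {"slide": [-0.04, -0.034, 0], "roll": 0}
    - {"slide": [-0.08, -0.068, 0], "roll": 0}
    - {"slide": [-0.12, -0.102, 0], "roll": 0}
    - {"slide": [-0.16, -0.136, 0], "roll": 0}
    - {"slide": [-0.2, -0.17, 0], "roll": 0}

```text
t: 3.85
eef_pos: [480.7, 102.3, 214.9]
tcp_rot: [3.141, 0.001, 2.736]
ft_force: [0.8, 0.1, 0.5]
opening: 0.996
grip_force: 0.0
```

```bash
python3 look.py b wrist,scene
```

```text
3.85 [481. 102. 215.] [3.141e+00 1.000e-03 2.736e+00] [0.8 0.1 0.5] [ 0.08  0.3   1.88  0.    0.96 -1.09]
wrist jaw_a 0.53 [141. 129.] [396.  20.  74.]
wrist jaw_a 0.44 [281. 152.] [471. 140.  74.]
wrist enable_unit 0.56 [282. 152.] [486. 142.   0.]
wrist lever_pad 0.86 [281. 120.] [443. 151.  75.]
wrist bottle_mid 0.57 [221. 272.] [610.   1.   0.]
wrist timer 0.82 [142. 131.] [395.  -6.   0.]
wrist cup 0.56 [458.  40.] [446. 373.   0.]
wrist flask_right 0.46 [221. 275.] [614.  -1.   0.]
wrist bottle_back 0.74 [470. 203.] [646. 344.   0.]
scene spindle 0.77 [277. 175.] [ 524. -164.    0.]
scene bit 0.49 [275. 161.] [ 536. -162.   72.]
scene jaw_a 0.67 [234. 235.] [446. 192.  74.]
scene enable_unit 0.76 [236. 235.] [476. 150.   0.]
scene lever_pad 0.6 [240. 224.] [455. 145.  75.]
scene lever_pad 0.53 [196. 289.] [412. 410.  75.]
scene timer 0.81 [284. 212.] [401. -34.   0.]
scene timer 0.75 [279. 163.] [ 558. -222.    0.]
scene cup 0.69 [197. 291.] [438. 388.   0.]
scene flask_right 0.45 [175. 273.] [537. 385.   0.]
scene bottle_back 0.7 [159. 248.] [648. 348.   0.]
scene bottle_back 0.69 [199. 290.] [437. 381.   0.]
```

View pics/b_wrist.png

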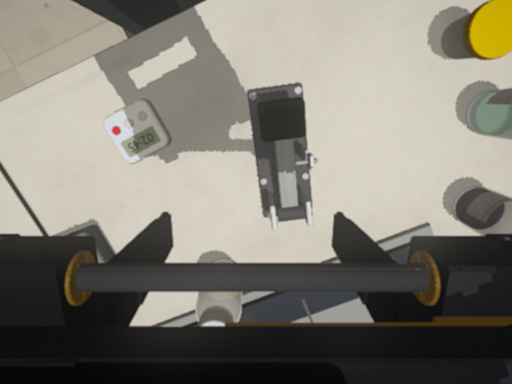

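The wrist picture shows the lever unit from above: pad at (281,120), hinge end at (290,215), and the timer at (140,130). Next I'll move above the spindle.

Emit:
step_arm:
  increments:
    - {"slide": [-0.033, -0.05, 0], "roll": 0}
    - {"slide": [-0.066, -0.1, 0], "roll": 0}
    - {"slide": [-0.1, -0.15, 0], "roll": 0}
    - {"slide": [-0.13, -0.2, 0], "roll": 0}
    - {"slide": [-0.162, -0.248, 0], "roll": 0}

```text
t: 5.78
eef_pos: [530.9, -189.9, 214.7]
tcp_rot: [3.141, 0.0, 2.735]
ft_force: [0.6, 0.4, -0.2]
opening: 0.997
grip_force: 0.0
```

```bash
python3 look.py c wrist,scene; python3 - <<'E'
from h import *
im=dict(np.load("c_wrist.npz"));P=cloud(im).reshape(-1,3)
for lo,hi in((95,101),(102,112),(116,127),(34,40)):
    q=P[(P[:,2]>lo)&(P[:,2]<hi)&(abs(P[:,0]-530)<90)&(abs(P[:,1]+172)<90)]
    if len(q): print(lo,hi,len(q),np.round(np.median(q,0)),np.round(q.min(0)),np.round(q.max(0)))
im=dict(np.load("b_wrist.npz"));P=cloud(im);z=P[:,:,2]
for lo,hi in((9,15),(64,82)):
    m=((z>lo)&(z<hi)&(abs(P[:,:,0]-490)<110)&(abs(P[:,:,1]-145)<60))
    q=P[m];print(lo,hi,len(q),np.round(np.median(q,0)),np.round(q.min(0)),np.round(q.max(0)))
    print(cv2.minAreaRect(q[:,:2].astype(np.float32)))
print("pad z",P[[110,120,130],281])
E
```

```text
5.775 [ 531. -190.  215.] [3.141 0.    2.735] [ 0.6  0.4 -0.2] [-0.46  0.4   1.71  0.    1.03 -1.63]
wrist spindle 0.6 [262. 152.] [ 528. -173.    0.]
wrist sleeve_grip 0.81 [266. 164.] [ 526. -171.   82.]
wrist bit 0.9 [269. 165.] [ 530. -169.   72.]
wrist bit 0.57 [275. 159.] [ 526. -161.   72.]
wrist jaw_a 0.53 [268. 175.] [ 538. -174.   74.]
wrist jaw_a 0.43 [259. 162.] [ 522. -177.   74.]
wrist enable_unit 0.94 [509.   6.] [484. 141.   0.]
wrist bottle_mid 0.62 [416. 160.] [612.   1.   0.]
wrist flask_right 0.75 [114. 231.] [ 548. -396.    0.]
wrist flask_right 0.69 [417. 160.] [612.   2.   0.]
wrist vials 0.56 [ 42. 127.] [ 393. -409.    0.]
scene spindle 0.67 [280. 176.] [ 513. -168.    0.]
scene sleeve_grip 0.56 [275. 163.] [ 524. -150.   82.]
scene enable_unit 0.95 [235. 233.] [483. 144.   0.]
scene lever_pad 0.78 [245. 229.] [430. 152.  75.]
scene bottle_mid 0.81 [236. 188.] [610. -17.   0.]
scene timer 0.57 [281. 215.] [402. -14.   0.]
scene cup 0.78 [198. 290.] [438. 385.  -0.]
scene cup 0.5 [234. 189.] [615.  -8.   0.]
scene bottle_back 0.59 [162. 246.] [647. 336.   0.]
95 101 436 [ 525. -170.   97.] [ 510. -190.   95.] [ 550. -151.  101.]
102 112 136 [ 525. -170.  105.] [ 520. -185.  102.] [ 546. -156.  106.]
116 127 244 [ 530. -171.  121.] [ 523. -178.  117.] [ 538. -163.  125.]
34 40 6582 [ 518. -166.   37.] [ 476. -224.   34.] [ 584. -116.   40.]
9 15 2924 [484. 131.  11.] [403.  90.   9.] [564. 192.  15.]
((486.8077392578125, 140.57977294921875), (63.63107681274414, 158.8816375732422), 74.26708221435547)
64 82 1982 [443. 153.  74.] [419. 127.  64.] [504. 179.  79.]
((460.77911376953125, 149.40548706054688), (47.86434555053711, 78.84609985351562), 79.33491516113281)
pad z [[433.19250251 154.68608952  76.59780494]
 [442.30160186 151.3578547   73.40835398]
 [451.33822096 147.74927644  73.38384705]]
```

View pics/c_wrist.png

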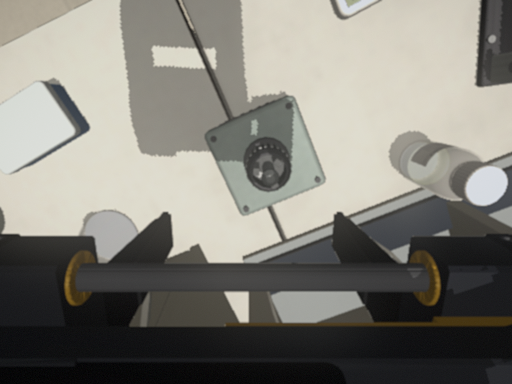

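The wrist picture shows the chuck and bit at (268,165), and the shelf edge runs from (280,240) to (512,160). The chuck axis is at (530,-171). The lever origin is at (487,141) with -x pointing at 164.3°, which puts the pad at (442,153). Before turning I'll check the clearance behind the chuck.

```bash
python3 - <<'E'
from h import *
for f in("c_wrist","c_scene","b_wrist"):
    P=cloud(dict(np.load(f+".npz"))).reshape(-1,3)
    for zl,zh in((45,130),(130,250),(250,500)):
        q=P[(P[:,2]>zl)&(P[:,2]<zh)&(P[:,0]>570)&(P[:,0]<900)&(abs(P[:,1]+171)<120)]
        if len(q)>5: print(f,zl,len(q),np.round(np.percentile(q[:,0],[0,1,5,50])))
im=imaging.read_camera("side");P=cloud(im).reshape(-1,3)
for zl,zh in((45,130),(130,250),(250,500)):
    q=P[(P[:,2]>zl)&(P[:,2]<zh)&(P[:,0]>570)&(P[:,0]<900)&(abs(P[:,1]+171)<120)]
    if len(q)>5: print("side",zl,len(q),np.round(np.percentile(q[:,0],[0,1,5,50])))
E
```

```text
c_wrist 45 880 [667. 667. 668. 681.]
c_scene 45 513 [660. 662. 666. 750.]
c_scene 130 946 [661. 663. 666. 698.]
c_scene 250 2388 [570. 574. 668. 696.]
side 45 40 [681. 681. 685. 704.]
side 130 1353 [665. 667. 670. 690.]
side 250 5311 [570. 574. 587. 698.]
```

Emit:
step_arm:
  increments:
    - {"slide": [0.008, 0.017, 0], "roll": -0.18}
    - {"slide": [0.008, 0.017, 0.02], "roll": -0.35}
    - {"slide": [0.008, 0.017, 0.06], "roll": -0.4}
    - {"slide": [0.008, 0.017, 0.11], "roll": -0.4}
    - {"slide": [0.008, 0.017, 0.152], "roll": -0.4}
  fingers: 1

```text
t: 7.75
eef_pos: [530.2, -169.0, 61.1]
tcp_rot: [3.141, -0.0, 3.136]
ft_force: [0.7, -0.1, -0.1]
opening: 1.002
grip_force: 0.0
```

Emit:
step_arm:
  increments:
    - {"slide": [0, 0, 0], "roll": 0}
    - {"slide": [0, 0, 0], "roll": 0}

```text
t: 8.0
eef_pos: [531.0, -169.3, 63.9]
tcp_rot: [-3.141, 0.001, 3.136]
ft_force: [0.4, -0.6, -0.2]
opening: 1.001
grip_force: 0.0
```

Emit:
step_arm:
  increments:
    - {"slide": [0, -0.0015, 0], "roll": 0}
    - {"slide": [0, -0.0015, 0], "roll": 0}
    - {"slide": [0, -0.0015, 0], "roll": 0}
    - {"slide": [0, -0.0015, 0], "roll": 0}
    - {"slide": [0, -0.0015, 0], "roll": 0}
  fingers: 0.3

```text
t: 8.62
eef_pos: [530.3, -170.5, 62.6]
tcp_rot: [3.141, 0.0, 3.136]
ft_force: [0.2, 0.6, 0.8]
opening: 0.536
grip_force: 0.0
```

Emit:
step_arm:
  increments:
    - {"slide": [0, 0, 0], "roll": 0}
    - {"slide": [0, 0, 0], "roll": 0}
    - {"slide": [0, 0, 0], "roll": 0}
    - {"slide": [0, 0, 0], "roll": 0}

```text
t: 9.12
eef_pos: [530.4, -171.9, 62.7]
tcp_rot: [-3.14, 0.001, 3.136]
ft_force: [-1.9, -10.4, -1.2]
opening: 0.461
grip_force: 30.0
```

Emit:
step_arm:
  increments:
    - {"slide": [0, -0.001, 0], "roll": 0.12}
    - {"slide": [0, -0.001, 0], "roll": 0.24}
    - {"slide": [0, -0.001, 0], "roll": 0.36}
    - {"slide": [0, -0.001, 0], "roll": 0.48}
    - {"slide": [0, -0.001, 0], "roll": 0.6}

```text
t: 9.75
eef_pos: [530.3, -172.4, 62.6]
tcp_rot: [-3.141, 0.001, 2.532]
ft_force: [-2.7, -6.1, 0.7]
opening: 0.464
grip_force: 30.0
```

```bash
cat > st.py <<'E'
from cell import state
import numpy as np
s=state();print(s["t"],np.round(s["eef_pos"],1),np.round(s["tcp_rot"],3),np.round(s["ft_force"],1),np.round(s["moment"],3),np.round(s["joints"],2),s["opening"],s["grip_force"])
E
python3 st.py
```

```text
9.75 [ 530.3 -172.4   62.6] [-3.141e+00  1.000e-03  2.532e+00] [-2.7 -6.1  0.7] [-1.129  0.33   0.124] [-0.43  0.6   1.87 -0.    0.68 -1.39] 0.4637872528962602 29.99715871817898
```

Emit:
step_arm:
  increments:
    - {"slide": [0, 0, 0], "roll": 0.1}
    - {"slide": [0, 0, 0], "roll": 0.2}
    - {"slide": [0, 0, 0], "roll": 0.3}
    - {"slide": [0, 0, 0], "roll": 0.3}

```text
t: 10.25
eef_pos: [530.1, -172.5, 62.7]
tcp_rot: [-3.141, 0.001, 2.234]
ft_force: [-3.6, -7.4, 1.4]
opening: 0.463
grip_force: 30.0
```

```bash
python3 st.py
```

```text
10.25 [ 530.1 -172.5   62.7] [-3.141e+00  1.000e-03  2.234e+00] [-3.6 -7.4  1.4] [-1.342  0.51  -0.102] [-0.43  0.6   1.87 -0.    0.68 -1.09] 0.46263718264050574 30.000342432176694
```

Emit:
step_arm:
  increments:
    - {"slide": [0, 0, 0], "roll": 0.08}
    - {"slide": [0, 0, 0], "roll": 0.15}
    - {"slide": [0, 0, 0], "roll": 0.15}

```text
t: 10.62
eef_pos: [530.1, -172.6, 62.7]
tcp_rot: [-3.141, 0.001, 2.085]
ft_force: [-3.2, -8.1, 0.4]
opening: 0.465
grip_force: 30.0
```

```bash
python3 st.py
```

```text
10.625 [ 530.1 -172.6   62.7] [-3.141e+00  1.000e-03  2.085e+00] [-3.2 -8.1  0.4] [-1.48   0.569 -0.122] [-0.43  0.6   1.87 -0.    0.68 -0.95] 0.46482013713330367 30.000109134125523
```

Emit:
step_arm:
  increments:
    - {"slide": [0, 0, 0], "roll": 0.08}
    - {"slide": [0, 0, 0], "roll": 0.15}
    - {"slide": [0, 0, 0], "roll": 0.15}

```text
t: 11.0
eef_pos: [530.0, -172.6, 62.6]
tcp_rot: [-3.141, 0.001, 1.935]
ft_force: [-3.8, -9.4, 0.6]
opening: 0.465
grip_force: 30.0
```

```bash
python3 st.py;python3 look.py d side,wrist
```

```text
11.0 [ 530.  -172.6   62.6] [-3.141e+00  1.000e-03  1.935e+00] [-3.8 -9.4  0.6] [-1.585  0.653  0.   ] [-0.43  0.6   1.87 -0.    0.68 -0.8 ] 0.46468389804197713 30.000178728369065
11.0 [ 530. -173.   63.] [-3.141e+00  1.000e-03  1.935e+00] [-3.8 -9.4  0.6] [-0.43  0.6   1.87 -0.    0.68 -0.8 ]
side spindle 0.69 [276. 240.] [ 540. -164.    0.]
side sleeve_grip 0.58 [270. 217.] [ 519. -189.   82.]
side bit 0.6 [273. 217.] [ 530. -176.   72.]
side enable_unit 0.96 [241. 184.] [483. 162.   0.]
side lever_pad 0.59 [229. 167.] [442. 132.  75.]
side bottle_mid 0.81 [292. 207.] [613.  -6.   0.]
side timer 0.72 [213. 212.] [387.  -9.   0.]
side flask_right 0.81 [305. 308.] [ 557. -398.    0.]
side flask_right 0.48 [220. 318.] [ 395. -403.    0.]
wrist spindle 0.61 [252. 227.] [ 539. -194.    0.]
wrist spindle 0.59 [252. 196.] [ 530. -170.    0.]
wrist sleeve_grip 0.96 [250. 244.] [ 529. -170.   82.]
wrist bit 0.73 [461.  11.] [579. -30.  72.]
wrist bit 0.55 [256. 236.] [ 532. -170.   72.]
wrist jaw_a 0.78 [260. 241.] [ 535. -171.   74.]
wrist jaw_a 0.69 [248. 226.] [ 526. -165.   74.]
```

View pics/d_wrist.png

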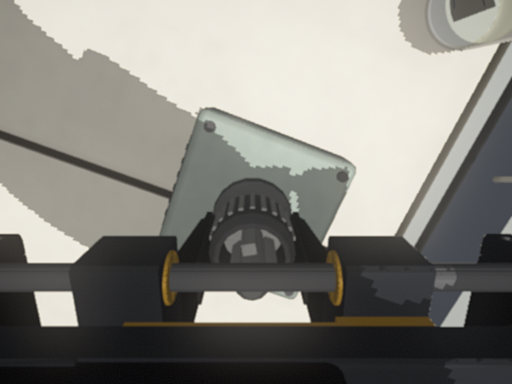

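The wrist picture shows the fingers either side of the sleeve at (250,240), still gripping it. I'll keep turning and read the last joint's torque.

```bash
sed -i 's/^s=state();/s=state();print("tau",np.round(s["tau"],3));/' st.py; python3 st.py
```

```text
tau [ 5.5610e+00 -5.8258e+01 -1.6560e+01  1.5420e+00  9.7000e-02 -2.9000e-02]
12.3 [ 529.9 -172.6   62.6] [-3.141e+00  1.000e-03  1.936e+00] [-4.8 -8.9  2.1] [-1.543  0.674 -0.079] [-0.43  0.6   1.87 -0.    0.68 -0.8 ] 0.46116724697529127 29.999989908537827
```

Emit:
step_arm:
  increments:
    - {"slide": [0, 0, 0], "roll": 0.05}
    - {"slide": [0, 0, 0], "roll": 0.1}
    - {"slide": [0, 0, 0], "roll": 0.1}

```text
t: 12.68
eef_pos: [529.9, -172.6, 62.6]
tcp_rot: [-3.141, 0.001, 1.836]
ft_force: [-5.7, -9.6, 0.5]
opening: 0.462
grip_force: 30.0
```

```bash
python3 st.py
```

```text
tau [ 5.7420e+00 -5.8182e+01 -1.6671e+01  1.7020e+00  4.0000e-02  3.8400e-01]
12.675 [ 529.9 -172.6   62.6] [-3.141e+00  1.000e-03  1.836e+00] [-5.7 -9.6  0.5] [-1.685  0.76   0.045] [-0.43  0.6   1.87 -0.    0.68 -0.7 ] 0.4619850505498704 30.00021813204512
```

Emit:
step_arm:
  increments:
    - {"slide": [0, 0, 0], "roll": 0.05}
    - {"slide": [0, 0, 0], "roll": 0.1}
    - {"slide": [0, 0, 0], "roll": 0.1}

```text
t: 13.05
eef_pos: [529.8, -172.7, 62.7]
tcp_rot: [-3.141, 0.001, 1.736]
ft_force: [-4.2, -9.4, 1.2]
opening: 0.464
grip_force: 30.0
```

```bash
python3 st.py
```

```text
tau [ 5.8380e+00 -5.8101e+01 -1.6791e+01  1.8290e+00 -2.5000e-02  4.6300e-01]
13.05 [ 529.8 -172.7   62.7] [-3.141e+00  1.000e-03  1.736e+00] [-4.2 -9.4  1.2] [-1.662  0.783  0.139] [-0.43  0.6   1.87 -0.    0.68 -0.6 ] 0.46403302322530104 30.00014912278857
```

Emit:
step_arm:
  increments:
    - {"slide": [0, 0, 0], "roll": 0.04}
    - {"slide": [0, 0, 0], "roll": 0.08}
    - {"slide": [0, 0, 0], "roll": 0.08}

```text
t: 13.42
eef_pos: [529.8, -172.7, 62.7]
tcp_rot: [-3.141, 0.001, 1.656]
ft_force: [-6.5, -8.9, 2.0]
opening: 0.461
grip_force: 30.0
```

```bash
python3 st.py
```

```text
tau [  5.821 -58.036 -16.889   1.966  -0.078   0.518]
13.425 [ 529.8 -172.7   62.7] [-3.141e+00  1.000e-03  1.656e+00] [-6.5 -8.9  2. ] [-1.723  0.917  0.256] [-0.43  0.6   1.87 -0.    0.68 -0.52] 0.4607011665706638 30.00009397859685
```

Torque keeps rising and the grip hasn't slipped. I'll let go, rise and check.

Emit:
step_arm:
  increments:
    - {"slide": [0, 0, 0], "roll": 0}
    - {"slide": [0, 0, 0], "roll": 0}
    - {"slide": [0, 0, 0], "roll": 0}
    - {"slide": [0, 0, 0], "roll": 0}
    - {"slide": [0, 0, 0], "roll": 0}
  fingers: 1

```text
t: 14.05
eef_pos: [530.3, -171.5, 62.6]
tcp_rot: [3.142, -0.0, 1.656]
ft_force: [-0.5, 0.5, -0.9]
opening: 0.933
grip_force: 0.0
```

Emit:
step_arm:
  increments:
    - {"slide": [0, 0, -0.03], "roll": 0}
    - {"slide": [0, 0, -0.07], "roll": 0}
    - {"slide": [0, 0, -0.11], "roll": 0}
    - {"slide": [0, 0, -0.15], "roll": 0}
    - {"slide": [0, 0, -0.15], "roll": 0}

```text
t: 14.68
eef_pos: [531.2, -171.9, 215.4]
tcp_rot: [3.137, 0.003, 1.656]
ft_force: [0.0, -0.0, -0.9]
opening: 1.003
grip_force: 0.0
```

```bash
python3 look.py e wrist | grep -E "^[0-9]|jaw|bit|sleeve"; python3 - <<'E'
import cv2
a=cv2.imread("pics/e_wrist.png")[130:290,170:340];b=cv2.imread("pics/c_wrist.png")[85:245,185:355]
cv2.imwrite("pics/e2.png",cv2.resize(cv2.hconcat([b,a]),None,fx=2.3,fy=2.3,interpolation=2))
E
```

```text
14.675 [ 531. -172.  215.] [3.137e+00 3.000e-03 1.656e+00] [ 0.  -0.  -0.9] [-0.43  0.39  1.73  0.    1.02 -0.52]
wrist sleeve_grip 0.55 [246. 174.] [ 526. -170.   82.]
wrist bit 0.56 [254. 174.] [ 534. -172.   72.]
wrist jaw_a 0.61 [253. 175.] [ 533. -172.   74.]
wrist jaw_a 0.46 [245. 168.] [ 524. -165.   74.]
```

View pics/e2.png

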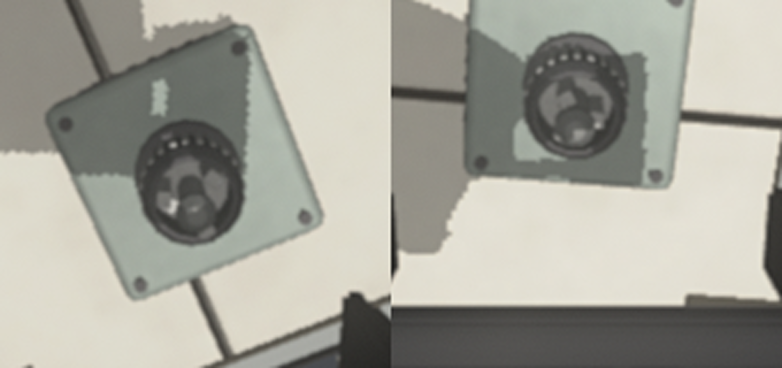

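In the crop, the jaws before (left) stand at the collar rim, and after (right) they have closed onto the bit. The clear ring outside them agrees with the rising torque. Now I'll go to the lever with the fingers shut.

Emit:
step_arm:
  increments:
    - {"slide": [0.055, -0.01, 0], "roll": 0}
    - {"slide": [0.11, -0.02, 0], "roll": 0}
    - {"slide": [0.165, -0.03, 0], "roll": 0}
    - {"slide": [0.22, -0.04, 0], "roll": 0}
    - {"slide": [0.275, -0.05, 0], "roll": 0}
  fingers: 0

```text
t: 15.95
eef_pos: [456.5, 99.8, 212.8]
tcp_rot: [3.141, -0.0, 1.655]
ft_force: [1.2, 0.8, -0.3]
opening: 0.53
grip_force: 0.0
```

Emit:
step_arm:
  increments:
    - {"slide": [0.056, -0.012, 0], "roll": 0}
    - {"slide": [0.056, -0.012, 0.03], "roll": 0}
    - {"slide": [0.056, -0.012, 0.07], "roll": 0}
    - {"slide": [0.056, -0.012, 0.11], "roll": 0}
    - {"slide": [0.056, -0.012, 0.11], "roll": 0}

```text
t: 16.58
eef_pos: [439.3, 152.8, 101.0]
tcp_rot: [-3.137, 0.0, 1.656]
ft_force: [0.5, 0.9, 0.3]
opening: 0.028
grip_force: 0.0
```

```bash
python3 st.py; python3 look.py f wrist | grep -E "lever|enable"
```

```text
tau [  0.048 -44.768 -14.31    0.048  -0.815   0.   ]
16.575 [439.3 152.8 101. ] [-3.137  0.     1.656] [0.5 0.9 0.3] [-0.054  0.062 -0.061] [0.19 0.44 2.06 0.   0.65 0.11] 0.027678053147299302 0.0
wrist enable_unit 0.64 [304. 203.] [488. 141.   0.]
wrist lever_pad 0.74 [258. 216.] [443. 154.  75.]
```

View pics/f_wrist.png

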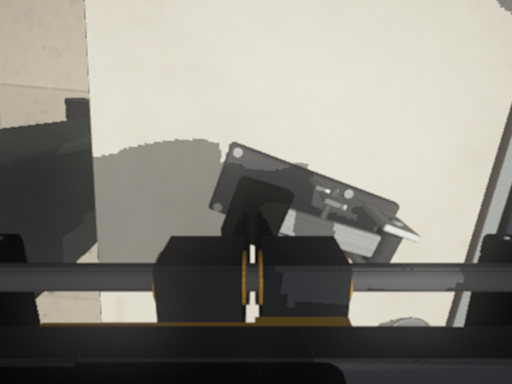

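The wrist picture shows the pad at (255,205) directly under the shut fingers. The post, near (335,200), is clear of them. I'll press in stages.

Emit:
step_arm:
  increments:
    - {"slide": [0, 0.001, 0.01], "roll": 0}
    - {"slide": [0, 0.001, 0.02], "roll": 0}
    - {"slide": [0, 0.001, 0.026], "roll": 0}
    - {"slide": [0, 0.001, 0.032], "roll": 0}
    - {"slide": [0, 0.001, 0.032], "roll": 0}

```text
t: 17.85
eef_pos: [441.1, 153.1, 70.3]
tcp_rot: [-3.141, -0.0, 1.656]
ft_force: [-1.9, 0.7, 4.5]
opening: 0.0
grip_force: 2.1
```

Emit:
step_arm:
  increments:
    - {"slide": [0, 0, 0.004], "roll": 0}
    - {"slide": [0, 0, 0.008], "roll": 0}
    - {"slide": [0, 0, 0.011], "roll": 0}
    - {"slide": [0, 0, 0.0125], "roll": 0}
    - {"slide": [0, 0, 0.0125], "roll": 0}

```text
t: 18.48
eef_pos: [441.0, 153.2, 58.3]
tcp_rot: [-3.141, -0.0, 1.656]
ft_force: [-3.8, 1.2, 6.6]
opening: 0.005
grip_force: 3.0
```

```bash
python3 st.py
```

```text
tau [-1.3230e+00 -4.7563e+01 -1.4089e+01 -2.8400e-01 -9.9900e-01  1.1000e-02]
18.475 [441.  153.2  58.3] [-3.141 -0.     1.656] [-3.8  1.2  6.6] [0.283 0.833 0.02 ] [0.19 0.52 2.09 0.   0.53 0.11] 0.0050444562732496175 3.0091470619663596
```

Emit:
step_arm:
  increments:
    - {"slide": [0, 0, 0.0015], "roll": 0}
    - {"slide": [0, 0, 0.003], "roll": 0}
    - {"slide": [0, 0, 0.0034], "roll": 0}
    - {"slide": [0, 0, 0.0034], "roll": 0}
    - {"slide": [0, 0, 0.0034], "roll": 0}

```text
t: 19.1
eef_pos: [440.9, 153.2, 55.0]
tcp_rot: [-3.141, -0.0, 1.656]
ft_force: [-5.2, 3.1, 7.6]
opening: 0.005
grip_force: 3.5
```

```bash
python3 st.py; python3 - <<'E'
from h import *
for c in("wrist","side"):
    im=imaging.read_camera(c);save(im,"g_"+c);P=cloud(im)
    if c=="side": cv2.imwrite("pics/g2.png",cv2.resize(im["color"][130:220,185:305,::-1],None,fx=6,fy=6,interpolation=2))
    # frame of the unit
    a=np.deg2rad(-15.73);ux=np.array([np.cos(a),np.sin(a)]);uy=np.array([-ux[1],ux[0]])
    d=P[:,:,:2]-[486.8,140.6];x=d@ux;y=d@uy;z=P[:,:,2]
    for lo in range(-75,60,15):
        m=(x>lo)&(x<lo+15)&(abs(y)<11)&(z>25)&(z<75)
        if m.sum()>4: print(c,lo,m.sum(),np.round(np.percentile(z[m],[10,50,90]),1))
E
```

```text
tau [ -1.683 -47.63  -14.21   -0.364  -1.138  -0.   ]
19.1 [440.9 153.2  55. ] [-3.141 -0.     1.656] [-5.2  3.1  7.6] [ 0.343  0.966 -0.031] [0.19 0.53 2.09 0.   0.52 0.11] 0.005051585354248584 3.453314748185221
wrist -75 438 [51.2 53.5 54.4]
wrist -60 365 [53.4 54.8 72.1]
wrist -45 223 [53.2 54.  54.7]
wrist -30 240 [45.3 47.9 50.2]
wrist -15 85 [42.2 45.7 47.6]
wrist 0 165 [44.3 47.6 48.7]
wrist 15 354 [45.6 47.9 48.8]
wrist 30 168 [43.9 47.4 48.6]
wrist 45 130 [43.4 51.6 53.6]
side -60 15 [53.9 56.  71.6]
side -45 23 [54.8 56.1 70.6]
side -30 17 [46.7 49.3 54. ]
side -15 15 [43.5 48.5 49.6]
side 0 12 [47.2 49.4 49.8]
side 15 13 [45.  49.6 50.5]
side 30 15 [45.6 48.9 50.5]
side 45 7 [46.1 50.  53.5]
```

View pics/g2.png

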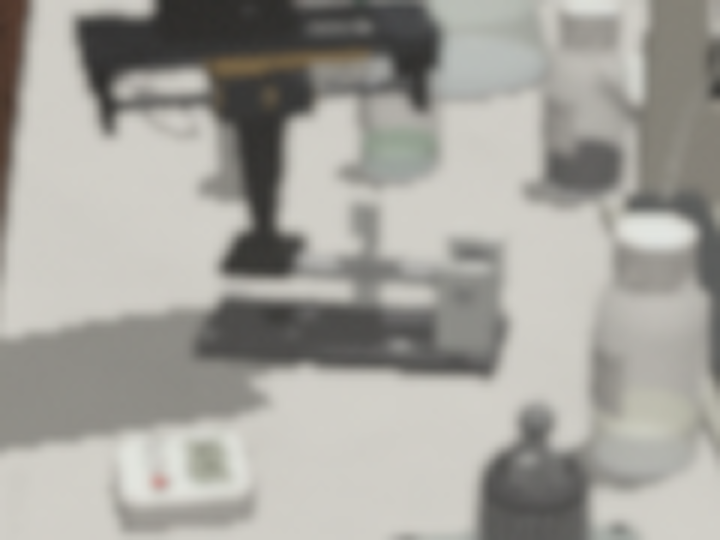

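The side crop shows the lever arm level at (370,265) with the fingertips on the pad at (265,245). The depth readings along the arm are flat at 47.5 to 48 mm, with the pad at about 54.5 mm. I'll hand it in while holding here.

```bash
python3 -c "
from cell import env
print(env.job_done())"
```

```text
the job is handed in; nothing more can be done
None
```

The bit is clamped and the sleeve released; I handed the job in at about 19 s with the lever held at half travel, its arm level, but the hand-in returned no verdict.

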